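# Build up a toroidal transformer on its chassis stud

## Robot

A 7-joint arm with a two-finger parallel gripper is mounted at the origin on the work surface. World frame = base frame: x ahead of the robot, y to its left, z up, the work surface at z = 0. Lengths are in m, angles in rad, forces in N, time in s.
With the tool pointing down it reaches from about 0.425 to 0.925 m from the base axis. Payload 6.8 kg.
Tool frame: the origin (TCP) lies between the finger pads; the fingertips stand 14 mm ahead of it and the grasp point (between the pads) lies 5 mm behind it; z points along the fingers, y is the line along which they close (so a half turn about z gives the same grasp; the last joint's range is limited). The gripper opens to 85 mm and grips with 20 to 120 N. Pads are 22 mm wide; open, the fingers measure 114 mm over their backs; the gripper's body (76 mm by 85 mm) begins 54 mm behind the grasp point. The pads swing forward as they close: fully open they stand 13 mm farther back than shut.
Start: joints at [1.129, 0.477, 0.022, 1.555, -0.011, 1.109, -0.083], TCP at [0.221, -0.638, 0.245] pointing down, gripper open.
Joint ranges: [-2.96, 2.96], [-0.34, 2.1], [-1.41, 1.46], [0.24, 2.44], [-1.37, 4.51], [0.17, 1.92], [-2.96, 2.96]. Speed limits (rad/s): [2.39, 2.39, 3.14, 3.14, 3.14, 3.14, 3.14].

## Interface

Orientations are given as a rotation vector (axis times angle).
In Python, from bench import r, eyes, ticket gives the robot as it stands. The module is installed in compiled form; this text tells all that it offers.
- The arm moves only by the tool arm_command, never from a script. Its argument "plan" is text: rows parted by semicolons, each of 4 numbers parted by spaces: the shift along the tool's x, y, z in m, then the turn about the tool's z in degrees. In form: tx ty tz yaw; .... A call has 1 to 20 rows; each row shifts and turns the commanded pose from where the row before left it, along the tool's axes as they then stand; what a row does not reach is not made up. A row lasts 1/8 s, in which the tool goes at most 62.5 mm and 10.7 degrees, less where a joint would pass 70% of its speed; a pose out of reach is approached as far as the arm can. A call is refused whole if a number of a shift passes 0.0625 or a number of a turn 10.7, either way. A call with a gripper value outside its range is refused whole. "hand" is the closure, from -1 (fully open) to 1 (shut), set as the call begins (left out, the last holds). The fingers move at their own pace and stop on an object; "grip_force" is the grip in N (left out, the last holds). Time passes only in rows, so rows that do not move let the fingers close. It gives the time, the measured TCP pose, the force, the opening and the grip force at its end, in the units of the state.
- r.get_obs(): the state, without advancing time (a new reading comes with each control period).
- eyes.grab_frame(name): name is "side" or "top"; returns (picture, depth): 480x640x3 uint8, red, green, blue; 480x640 float32, m along the optical axis (not along the pixel's ray), 0 where there is no reading.
- eyes.calibration(name): a dict with "fov_y" (degrees; the focal length in pixels is half the picture's height over the tangent of half this angle, whatever the lens; pixels are square), "cx", "cy" (the principal point, pixels), "k1" (the pictures are not rectified: a ray, as slopes to the right and down, at radius r is drawn at 1 + k1 r^2 times it, then the intrinsics apply), "origin" and "attitude" of the camera in the world. Camera axes: x right, y up, looking along -z (the intrinsics and any distortion apply to the point x, -y, -z); pixel columns grow to the right and rows downward; lengths in m; the calibration is good to about 2 mm. A picture is of the moment at which its call begins. calibration takes no time and is no camera call.
- ticket.hand_in(): hands the job in; it is judged then, once.
The state is a dict: "clock": time; "joints": joint angles; "qvel": joint speeds; "tau": joint torques, N m; "tcp_pos": TCP position; "orientation": TCP orientation; "contact_force": force on the tool from outside, world axes, zero at the start; "moment": the same for the moment, N m; "grip_width": finger opening in m; "gripper_force": force on a finger pad.
Only numpy, scipy, OpenCV 4.12 (cv2) and the standard library are available. Lean on these libraries where they do the work, as an engineer would, in place of code of your own. Each camera call takes 0.05 s, during which the arm holds its last target. There are 200 camera calls.

## Task

Fit the ring-shaped transformer to the power-supply chassis, one part after another over the upright stud: first the large rubber pad flat on the metal, then the transformer, then the small rubber pad, and last the dished steel clamping plate with its rim upward, ready for the nut. Lower the transformer into place without dropping it, let every part lie flat on the one below, and leave the cutters, the desoldering pump and the capacitor where they are.

Things in the scene. Friction and masses are not known exactly. Their poses are not given: they have to be found in the camera images.
- stud_foot (a point): Foot of the upright M8 steel stud (8 mm diameter, 52 mm tall, pointed) on the fixed bare-metal chassis, a platform 220 x 160 mm, 25 mm high, at the robot's left or right. The point is on the stud's axis, on the platform's top. z up; x points to the chassis's green circuit board: its edge is 68 mm from the axis, its parts up to 36 mm above the platform. All else round the stud is bare and flat.
- pad_large: Large mounting pad, a flat firm black rubber ring: 56 mm outside diameter, 20 mm hole, 6 mm thick. Lies flat on the bench. Origin: centre of its underside, z up. 25 g.
- toroid: The transformer: a copper-wound ring, 56 mm outside diameter, 22 mm hole, 28 mm high, lying flat on the bench. Origin: centre of its underside, z up. About 0.28 kg. May be gripped across its outside in any direction.
- pad_small: Small mounting pad, a flat firm black rubber ring: 42 mm outside diameter, 20 mm hole, 6 mm thick. Lies flat on the bench. Origin: centre of its underside, z up. 13 g.
- plate: Clamping plate, a round dished steel plate 42 mm in outside diameter and 8 mm high, with a flat 3 mm thick bottom (36 mm across, 13 mm hole in its centre) and a rim turned up all round. Lies on its bottom, rim up, as it is to be fitted. Origin: centre of its underside, z up. 35 g.
- capacitor: Bystander: a loose black electrolytic capacitor standing on the bench among the parts with its two pins up, 35 mm diameter, 51 mm high. Origin: centre of its underside. To be left alone.
- cutters: Bystander: side cutters with green and black handles, about 150 mm long, 12 mm high, on the black foam of the open olive-green field case (fixed, 260 x 200 mm, foam 40 mm above the bench) on the other side from the chassis. Origin: underside, near the middle; x points to the jaws. To be left alone.
- pump: Bystander: cream desoldering pump, 212 mm long, 25 mm thick, lying on the foam beside the cutters. Origin: underside, near the middle; x points to the nozzle. To be left alone.
Things that resemble listed ones, but are neither listed nor needed, are in the scene too. Several things look just like the toroid: the one meant starts nearest to the robot's base.

How it is judged:
On the way, in this order (a step that is already met when the one before it is completed fails the run):
1. The large pad lies flat on the chassis, over the stud (horizontal distance between pad_large and stud_foot below 0.009 m and z of pad_large in the frame of stud_foot between -0.003 and 0.003 m and angle between pad_large's own z axis and vertical below 0.12 rad), for 0.2 s.
2. The transformer lies on the large pad, over the stud (horizontal distance between toroid and stud_foot below 0.009 m and z of toroid in the frame of stud_foot between 0.003 and 0.009 m and angle between toroid's own z axis and vertical below 0.12 rad), for 0.2 s.
3. The small pad lies on the transformer, over the stud (horizontal distance between pad_small and stud_foot below 0.009 m and z of pad_small in the frame of stud_foot between 0.031 and 0.037 m and angle between pad_small's own z axis and vertical below 0.12 rad), for 0.2 s.
4. The clamping plate lies on the small pad, over the stud, rim up (horizontal distance between plate and stud_foot below 0.009 m and z of plate in the frame of stud_foot between 0.037 and 0.043 m and angle between plate's own z axis and vertical below 0.12 rad), for 0.2 s.
At the end, for the whole second after the job is handed in: Over the stud lie, from below, large pad (on the chassis), transformer (underside 6 mm up), small pad (34 mm) and clamping plate rim up (40 mm): each within 3 mm of that height, flat within 0.12 rad, centred within 9 mm of the stud axis, released and at rest (under 0.02 m/s) (all of step 1 and all of step 2 and all of step 3 and all of step 4 and linear speed of each of pad_large, toroid, pad_small, plate below 0.02 m/s and contact force between the fingers and pad_large below 0.1 N and contact force between the fingers and toroid below 0.1 N and contact force between the fingers and pad_small below 0.1 N and contact force between the fingers and plate below 0.1 N); the robot touches nothing.
It fails at once if The transformer is dropped: it moves faster than 0.6 m/s (a fall of about 18 mm) while not in the fingers (linear speed of toroid above 0.6 m/s and contact force between the fingers and toroid below 0.1 N).
It fails at once if The capacitor is moved by more than 25 mm (distance of capacitor from where it was at the start of the episode above 0.025 m).
It fails at once if The cutters are moved by more than 25 mm (distance of cutters from where it was at the start of the episode above 0.025 m).
It fails at once if The desoldering pump is moved by more than 25 mm (distance of pump from where it was at the start of the episode above 0.025 m).
It also fails if it takes over 106 s, if anything falls off the work surface, if the arm or the gripper's body presses on something with over 40 N, if the wrist force passes 120 N, or if a joint passes its speed limit or range.

## Working session

There is one attempt and no reset: what is moved stays moved. The work goes in short steps, Python scripts to look and compute and a tool call to move; the robot and the scene stay as the last step left them, time stands still between calls to the robot, and variables do not carry over. Pictures are saved under pics/ and viewed, at most 14 in all, crops included, and the job is handed in when it is done.

Besides the shell and the picture viewer there is one more tool, called after ">>>" as name(argument=value, ...) on one line, values as JSON. arm_command: Moves the arm, as the interface text tells. Its arguments: {"type":"object","properties":{"plan":{"type":"string"},"hand":{"type":"number"},"grip_force":{"type":"number"}},"required":["plan"]}

```bash
mkdir -p pics; cat > h.py <<'E'
import numpy as np, cv2
from scipy.spatial.transform import Rotation as R
from bench import r, eyes, ticket
def cal(n):
    c=eyes.calibration(n); f=240/np.tan(np.radians(c["fov_y"])/2)
    a=np.array(c["attitude"]); M=a if a.shape==(3,3) else (R.from_rotvec(a).as_matrix() if a.size==3 else R.from_quat(a).as_matrix())
    return c,f,M
def cloud(n,depth):
    c,f,M=cal(n); v,u=np.mgrid[0:480,0:640].astype(float)
    K=np.array([[f,0,c["cx"]],[0,f,c["cy"]],[0,0,1]])
    p=cv2.undistortPoints(np.stack([u.ravel(),v.ravel()],1)[:,None],K,np.array([c["k1"],0,0,0.]))[:,0].reshape(480,640,2)
    P=np.stack([p[...,0]*depth,-p[...,1]*depth,-depth],-1)
    W=P@M.T+np.array(c["origin"]); W[depth<=0]=np.nan
    return W
E
python3 - <<'E'
from h import *
for n in("top","side"):
    print(n,eyes.calibration(n)); p,d=eyes.grab_frame(n); np.savez(n+"0.npz",p=p,d=d); cv2.imwrite(f"pics/{n}0.png",p[...,::-1])
    W=cloud(n,d); print(np.nanmin(W,(0,1)),np.nanmax(W,(0,1)))
print(r.get_obs())
E
```

```text
top {'fov_y': 50.33323540322435, 'cx': 321.9947006817044, 'cy': 237.65602560558338, 'k1': -0.1270509267549274, 'origin': array([0.38430311, 0.0200646 , 1.1198492 ]), 'attitude': array([ 0.12337284, -0.11672685, -1.53888631])}
[-0.0193288  -1.09862362 -0.7646979 ] [1.20822512 1.38750054 0.12188374]
side {'fov_y': 55.96901508209773, 'cx': 324.61372049322006, 'cy': 241.81243617140032, 'k1': 0.03675109817816767, 'origin': array([ 0.26410355, -0.58060039,  0.74816836]), 'attitude': array([ 0.73540739, -0.17293194, -0.41970085])}
[-0.18022396 -0.59251606 -0.58867191] [1.21055428 1.89285624 0.6352008 ]
{'clock': 0.1, 'joints': array([ 1.12888212,  0.4777307 ,  0.02234873,  1.55632478, -0.01154545,
        1.10933052, -0.08310661]), 'qvel': array([ 0.00117296, -0.00197404, -0.00056545, -0.00100318, -0.0007127 ,
       -0.00010047,  0.00017482]), 'tau': array([ 4.31162131e-03, -5.97762251e+01,  1.61355950e+00, -2.81956530e+01,
        1.27906716e-02,  5.02410752e-03,  4.70422617e-05]), 'tcp_pos': array([ 0.22099643, -0.63725907,  0.24442588]), 'orientation': array([-3.09633381e+00, -5.21634143e-01,  5.63551295e-04]), 'contact_force': array([-0.27911504,  0.25231813, -0.06394787]), 'moment': array([-0.01800676,  0.01453946,  0.02019801]), 'gripper_force': 0.0, 'grip_width': 0.08555459485794781}
```

View pics/top0.png

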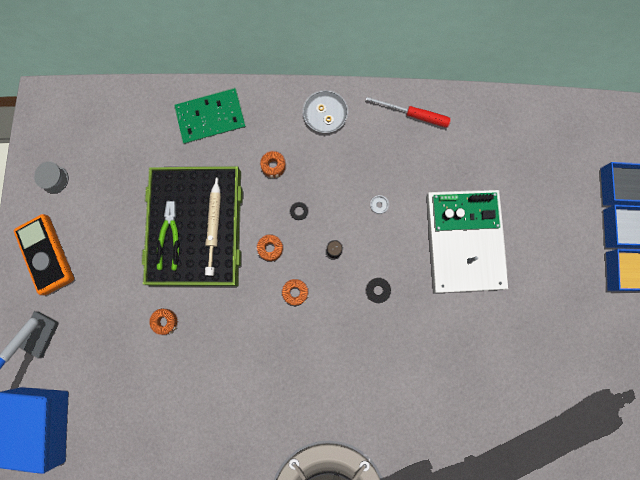

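View pics/side0.png

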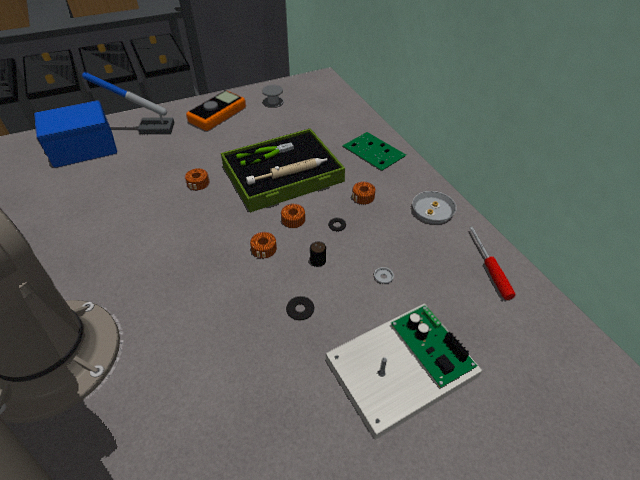

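The top picture shows the large pad at (378,290), small pad at (299,211), plate at (379,204), stud at about (472,261) and capacitor at (334,249). Toroid-like rings are at (295,293), (270,248), (273,164) and (164,322). The base is near (330,490), so (295,293) looks nearest. I'll measure it and confirm with a crop.

```bash
python3 - <<'E'
from h import *
Z={}
for n in("top","side"):
    z=np.load(n+"0.npz"); W=cloud(n,z["d"]); Z[n]=(z["p"],W)
p,W=Z["top"]
def win(n,u,v,s): return Z[n][1][v-s:v+s,u-s:u+s].reshape(-1,3)
bench=np.nanmedian(win("top",340,330,10)[:,2]); print("bench z top",bench, "side",np.nanmedian(win("side",250,350,8)[:,2]))
O={"top":dict(tor1=(295,293),tor2=(270,248),tor3=(273,164),tor4=(164,322),padL=(378,290),padS=(299,211),plate=(379,204),cap=(334,249)),
"side":dict(tor1=(263,245),tor2=(293,215),padL=(300,308),padS=(337,225),plate=(384,276),cap=(318,254))}
for n in O:
  for k,(u,v) in O[n].items():
    q=win(n,u,v,22); q=q[np.isfinite(q).all(1)]
    m=q[:,2]>0.0035; 
    hi=q[m]; zt=np.percentile(hi[:,2],90); t=hi[hi[:,2]>zt-(0.004 if 'tor' not in k else .012)]
    (cx,cy),rad=cv2.minEnclosingCircle((t[:,:2]*1000).astype(np.float32))
    print(n,k,"c",round(cx),round(cy),"r",round(rad,1),"med",np.round(t.mean(0)*1000,1),"n",len(t),"dist",round(np.hypot(cx,cy)))
  u,v=(472,261) if n=="top" else (382,370)
  q=win(n,u,v,16); q=q[np.isfinite(q).all(1)]; pl=np.median(q[:,2]); t=q[(q[:,2]>pl+.012)]
  print(n,"platform",pl,"stud",len(t)); print(np.round(t[np.argsort(t[:,2])][::max(1,len(t)//8)]*1000,1))
  np.random.seed(0)
c=p[220:340,225:435]; cv2.imwrite("pics/crop1.png",cv2.resize(c[...,::-1],None,fx=3.5,fy=3.5,interpolation=cv2.INTER_CUBIC))
E
```

```text
bench z top -0.00032401371724333217 side -0.00031740298964011426
top tor1 c 435 81 r 28.8 med [435.   81.2  27.9] n 471 dist 443
top tor2 c 530 141 r 28.8 med [529.6 139.7  27.7] n 458 dist 548
top tor3 c 719 141 r 28.5 med [717.1 141.2  27.3] n 426 dist 732
top tor4 c 361 365 r 29.2 med [362.2 363.9  27.6] n 471 dist 513
top padL c 438 -103 r 51.8 med [445.2 -97.    6.8] n 332 dist 450
top padS c 618 80 r 60.4 med [615.5  80.8   6.1] n 203 dist 623
top plate c 633 -100 r 56.1 med [636.5 -97.8   8. ] n 85 dist 641
top cap c 530 1 r 17.2 med [529.8   1.5  45.8] n 183 dist 530
top platform 0.025180183016780378 stud 35
[[ 509.7 -294.2   40. ]
 [ 509.3 -295.3   43.7]
 [ 512.8 -291.3   50. ]
 [ 509.9 -293.5   57.2]
 [ 513.5 -292.    62.5]
 [ 510.6 -292.    69.7]
 [ 516.6 -295.5   72.6]
 [ 516.3 -296.7   75.6]
 [ 514.1 -294.3   76.5]]
side tor1 c 434 83 r 29.3 med [434.2  79.7  26.9] n 430 dist 442
side tor2 c 509 149 r 81.0 med [525.7 152.6  27.1] n 457 dist 530
side padL c 455 -101 r 51.5 med [444.8 -98.2   6.4] n 456 dist 466
side padS c 537 6 r 11.8 med [536.3   6.7  46.1] n 53 dist 537
side plate c 637 -97 r 21.5 med [636.9 -96.    7.4] n 103 dist 644
side cap c 529 1 r 18.0 med [529.4   0.6  45.9] n 159 dist 529
side platform 0.02487183514196345 stud 69
[[ 516.4 -296.4   37.4]
 [ 509.7 -296.7   43.6]
 [ 509.1 -293.4   48.6]
 [ 511.1 -295.6   54.4]
 [ 510.4 -295.9   58.9]
 [ 514.4 -297.5   65.3]
 [ 513.7 -297.8   69.7]
 [ 511.4 -294.7   73. ]
 [ 513.5 -297.    75.2]]
```

View pics/crop1.png

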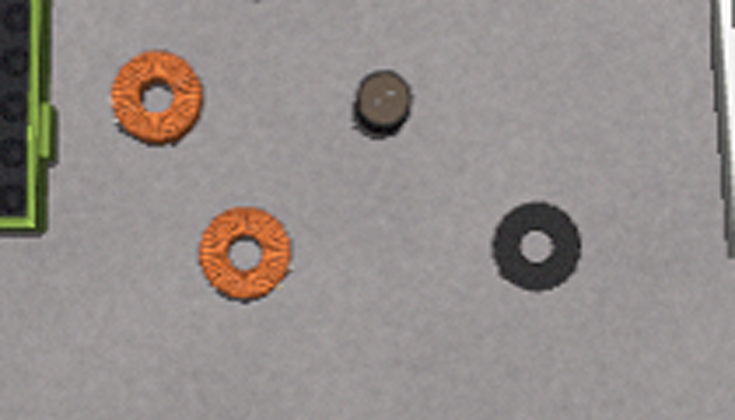

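The crop shows the candidates: toroid-like (295,293) at 443 mm from the base, against 548, 732 and 513 mm for (270,248), (273,164) and (164,322). So (295,293) is the one meant. Next I refine the pads, plate and stud using both cameras.

```bash
cat >> h.py <<'E'
def rays(n):
    W=cloud(n,np.ones((480,640))); o=np.array(cal(n)[0]["origin"]); return o,W-o
def onplane(n,mask,z):
    o,d=rays(n); v,u=np.nonzero(mask); D=d[v,u]; return (o+D*((z-o[2])/D[:,2])[:,None])[:,:2]
def proj(n,P):
    c,f,M=cal(n); q=(np.atleast_2d(P)-np.array(c["origin"]))@M; s=np.stack([q[:,0],-q[:,1]],1)/-q[:,2:]
    s=s*(1+c["k1"]*(s**2).sum(1,keepdims=True)); return s*f+[c["cx"],c["cy"]]
E
python3 - <<'E'
from h import *
O={"top":dict(padL=(378,290,6),padS=(299,211,6),plate=(379,204,8)),"side":dict(padL=(300,308,6),padS=(337,225,6),plate=(384,276,8))}
for n in O:
  z=np.load(n+"0.npz"); g=z["p"].astype(int)
  for k,(u,v,h) in O[n].items():
    lum=g.sum(2)/3; m=np.zeros((480,640),bool); s=20 if k!="padS" else 14
    sub=lum[v-s:v+s,u-s:u+s]; m[v-s:v+s,u-s:u+s]=(sub<85) if "pad" in k else (sub>155)
    xy=onplane(n,m,h/1000)*1000; (cx,cy),rad=cv2.minEnclosingCircle(xy.astype(np.float32))
    print(n,k,len(xy),"circ",round(cx,1),round(cy,1),round(rad,1),"mean",xy.mean(0).round(1))
  W=cloud(n,z["d"]); u,v=(472,261) if n=="top" else (382,370)
  m=np.zeros((480,640),bool); m[v-18:v+18,u-18:u+18]=g.sum(2)[v-18:v+18,u-18:u+18]/3<130
  vv,uu=np.nonzero(m); print(n,"stud px",uu.min(),uu.max(),vv.min(),vv.max())
  from scipy.optimize import minimize
  # silhouette centroid: compare with model stud points
  pts=np.stack([uu,vv],1).astype(float)
  def cost(p):
    P=[[p[0]+.004*np.cos(a),p[1]+.004*np.sin(a),h] for h in np.linspace(.025,.072,12) for a in np.linspace(0,6,13)]+[[p[0],p[1],.077]]
    hull=cv2.convexHull(proj(n,P).astype(np.float32)); msk=np.zeros((480,640),np.uint8)
    big=np.zeros((400,400),np.uint8); cv2.fillConvexPoly(big,((hull[:,0]-[u-20,v-20])*10).astype(np.int32),1)
    a=cv2.resize(big.astype(np.float32),(40,40),interpolation=cv2.INTER_AREA); return np.abs(a-m[v-20:v+20,u-20:u+20]).sum()
  best=min((cost((x,y)),x,y) for x in np.arange(.503,.522,.001) for y in np.arange(-.304,-.285,.001)); print(n,"stud",best)
  pl=np.nonzero(np.abs(W[...,2]-.025)<.004); q=W[pl]; q=q[(abs(q[:,0]-.55)<.2)&(abs(q[:,1]+.3)<.15)]; print("plat",cv2.minAreaRect((q[:,:2]*1000).astype(np.float32)))
E
```

```text
top padL 422 circ 444.4 -97.4 27.4 mean [444.5 -97.9]
top padS 188 circ 615.3 80.8 20.3 mean [615.4  81.1]
top plate 426 circ 632.5 -97.5 54.7 mean [631.1 -99. ]
top stud px 467 475 257 263
top stud (np.float32(13.45), np.float64(0.51), np.float64(-0.292))
plat ((557.802734375, -292.0635070800781), (221.90359497070312, 161.83567810058594), 3.7506299018859863)
side padL 498 circ 445.3 -98.6 28.9 mean [444.6 -98.9]
side padS 174 circ 615.5 80.6 23.2 mean [615.5  80. ]
side plate 3 circ 627.4 -96.1 16.8 mean [ 626.5 -101.1]
side stud px 377 386 358 376
side stud (np.float32(25.980001), np.float64(0.512), np.float64(-0.297))
plat ((558.3187866210938, -290.30072021484375), (222.62371826171875, 162.9948272705078), 4.197948932647705)
```

Targets (mm):

| Part | x | y |
|---|---|---|
| pad_large | 444.5 | -98 |
| toroid | 435 | 81 |
| pad_small | 615.4 | 80.8 |
| plate | 637 | -97 |
| stud | about 511.5 | -294.5 |

The heights, reach and sizes all agree with the description. I start by turning the tool to world axes and approaching the large pad.

>>> arm_command(plan="0 0 0 9.55; 0 0 0 9.55; 0.0203 -0.049 0 0; 0.0203 -0.049 0 0; 0.0203 -0.049 0 0; 0.0203 -0.049 0 0; 0.0203 -0.049 0 0; 0.0203 -0.049 0 0; 0.0203 -0.049 0.02 0; 0.0203 -0.049 0.02 0; 0.0203 -0.049 0.03 0; 0.0203 -0.049 0.03 0; 0.0203 -0.049 0.03 0; 0 0 0 0; 0 0 0 0", hand=-0.45, grip_force=30)

```text
clock: 1.98
tcp_pos: [0.4439, -0.0991, 0.1152]
orientation: [3.141, 0.001, -0.001]
contact_force: [0.0, 0.1, -0.3]
grip_width: 0.0617
gripper_force: 0.0
```

>>> arm_command(plan="0.0005 -0.001 0.03 0; 0 0 0.03 0; 0 0 0.02 0; 0 0 0.013 0; 0 0 0 0; 0 0 0 0")

```text
clock: 2.72
tcp_pos: [0.4452, -0.0982, 0.023]
orientation: [3.141, -0.0, 0.002]
contact_force: [-0.6, 0.1, 0.2]
grip_width: 0.0623
gripper_force: 0.0
```

```bash
python3 - <<'E'
from h import *
P=[]
for n in("top","side"):
    p,d=eyes.grab_frame(n); u,v=proj(n,[0.4445,-.098,.02])[0].astype(int)
    c=p[v-50:v+50,u-65:u+65]; P.append(cv2.resize(c[...,::-1],(400,308),interpolation=cv2.INTER_CUBIC))
    W=cloud(n,d)[v-50:v+50,u-65:u+65].reshape(-1,3); print(n,u,v)
cv2.imwrite("pics/a.png",np.hstack(P))
E
```

```text
top 378 289
side 299 303
```

View pics/a.png

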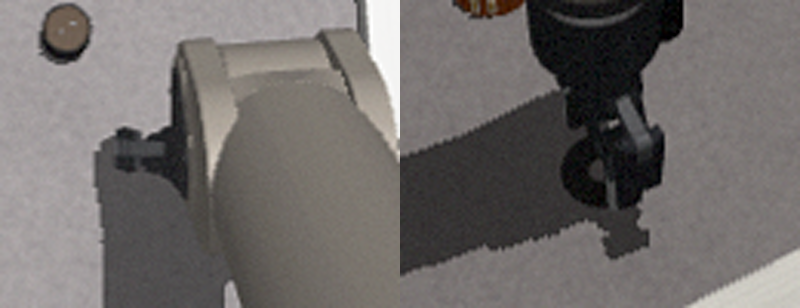

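The crop shows the fingers straddling the large pad, which is visible around (600,170). I descend carefully, watching the force.

>>> arm_command(plan="0 0 0.004 0; 0 0 0.003 0; 0 0 0 0; 0 0 0 0")

```text
clock: 3.32
tcp_pos: [0.4447, -0.0976, 0.0153]
orientation: [-3.142, -0.001, 0.0]
contact_force: [-0.3, -0.1, 0.8]
grip_width: 0.0619
gripper_force: 0.0
```

>>> arm_command(plan="0 0 0.002 0; 0 0 0 0; 0 0 0 0")

```text
clock: 3.7
tcp_pos: [0.4447, -0.0977, 0.0133]
orientation: [3.142, 0.001, 0.0]
contact_force: [-0.2, 0.9, -0.2]
grip_width: 0.0618
gripper_force: 0.0
```

>>> arm_command(plan="0 0 0.002 0; 0 0 0 0; 0 0 0 0")

```text
clock: 4.08
tcp_pos: [0.4447, -0.0977, 0.0113]
orientation: [3.142, 0.001, -0.0]
contact_force: [-1.4, 0.1, -0.6]
grip_width: 0.0618
gripper_force: 0.0
```

>>> arm_command(plan="0 0 0.0015 0; 0 0 0 0; 0 0 0 0")

```text
clock: 4.45
tcp_pos: [0.4447, -0.0976, 0.0098]
orientation: [-3.142, -0.001, 0.0]
contact_force: [-0.8, -1.8, 0.9]
grip_width: 0.0617
gripper_force: 0.0
```

>>> arm_command(plan="0 0 0.0015 0; 0 0 0 0; 0 0 0 0")

```text
clock: 4.82
tcp_pos: [0.4449, -0.0977, 0.0085]
orientation: [3.141, 0.001, 0.0]
contact_force: [-1.9, 1.8, 5.1]
grip_width: 0.0619
gripper_force: 2.7
```

>>> arm_command(plan="0 0 -0.0025 0; 0 0 0 0; 0 0 0 0; 0 0 0 0", hand=-0.2)

```text
clock: 5.32
tcp_pos: [0.4445, -0.0976, 0.0106]
orientation: [-3.142, -0.001, 0.001]
contact_force: [-0.2, -0.5, -0.6]
grip_width: 0.0531
gripper_force: 31.5
```

>>> arm_command(plan="0 0 -0.003 0; 0 0 -0.02 0; 0 0 -0.03 0; 0 0 -0.04 0; 0 0 0 0; 0 0 0 0")

```text
clock: 6.08
tcp_pos: [0.4444, -0.0977, 0.1035]
orientation: [3.141, 0.001, -0.0]
contact_force: [0.9, 0.3, -0.5]
grip_width: 0.0532
gripper_force: 31.7
```

>>> arm_command(plan="0.013 0.039 -0.01 0; 0.0135 0.0395 0 0; 0.0135 0.0395 0 0; 0.0135 0.0395 0 0; 0.0135 0.0395 0 0; 0 0 0 0; 0 0 0 0")

```text
clock: 6.95
tcp_pos: [0.5109, -0.2935, 0.1122]
orientation: [-3.14, -0.001, 0.004]
contact_force: [0.4, 0.2, 0.2]
grip_width: 0.0535
gripper_force: 31.7
```

```bash
cat >> h.py <<'E'
def look(name,P,hw=65,hh=50):
    I=[]
    for n in("top","side"):
        p,d=eyes.grab_frame(n); np.savez(f"{n}_{name}.npz",p=p,d=d); u,v=proj(n,P)[0].astype(int); u=min(max(u,hw),640-hw); v=min(max(v,hh),480-hh)
        I.append(cv2.resize(p[v-hh:v+hh,u-hw:u+hw,::-1],(400,int(400*hh/hw)),interpolation=cv2.INTER_CUBIC)); print(n,"crop origin",u-hw,v-hh,"scale",400/2/hw)
    cv2.imwrite(f"pics/{name}.png",np.hstack(I))
E
python3 -c "
from h import *
look('b',[.511,-.2945,.08])"
```

```text
top crop origin 411 208 scale 3.076923076923077
side crop origin 318 307 scale 3.076923076923077
```

View pics/b.png

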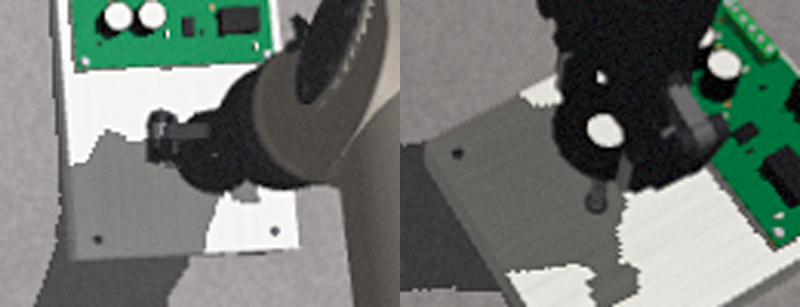

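The pad is held flat; its hole appears at side pixel (384.6,349) with the stud foot below it. I compute the hole centre from that.

```bash
python3 - <<'E'
from h import *
p=np.load("side_b.npz")["p"].astype(int); lum=p.sum(2)/3
n,l,s,c=cv2.connectedComponentsWithStats((lum>110).astype(np.uint8)); i=l[349,385]; print(i,s[i],c[i])
xy=onplane("side",l==i,.1046)*1000; print(xy.mean(0), r.get_obs()["tcp_pos"])
E
```

```text
230 [379 344  12  11  99] [384.13131313 349.21212121]
[ 511.00430336 -292.56281539] [ 0.51133142 -0.29286502  0.11296946]
```

>>> arm_command(plan="0 0.0015 0.015 0; 0 0 0.015 0; 0 0 0.015 0; 0 0 0 0")

```text
clock: 7.55
tcp_pos: [0.5106, -0.2954, 0.0669]
orientation: [-3.14, -0.001, 0.005]
contact_force: [-1.2, -0.4, -1.3]
grip_width: 0.0533
gripper_force: 31.7
```

>>> arm_command(plan="0 0 0.013 0; 0 0 0.012 0; 0 0 0.005 0; 0 0 0 0; 0 0 0 0")

```text
clock: 8.18
tcp_pos: [0.5121, -0.2963, 0.0391]
orientation: [3.141, 0.001, 0.001]
contact_force: [-0.2, 0.1, -0.9]
grip_width: 0.0531
gripper_force: 31.7
```

>>> arm_command(plan="0 -0.001 0.0025 0; 0 0 0 0; 0 0 0 0")

```text
clock: 8.55
tcp_pos: [0.5119, -0.2951, 0.0364]
orientation: [3.142, 0.001, 0.0]
contact_force: [0.1, 0.3, 0.9]
grip_width: 0.0531
gripper_force: 31.7
```

>>> arm_command(plan="0 0 0.001 0; 0 0 0 0; 0 0 0 0")

```text
clock: 8.93
tcp_pos: [0.5119, -0.2952, 0.0356]
orientation: [3.141, 0.001, 0.0]
contact_force: [-1.6, -0.1, 4.9]
grip_width: 0.0536
gripper_force: 34.0
```

Contact with the platform. I release to 62 mm and rise.

>>> arm_command(plan="0 0 0 0; 0 0 0 0; 0 0 0 0", hand=-0.45)

```text
clock: 9.3
tcp_pos: [0.5117, -0.2951, 0.0351]
orientation: [-3.141, -0.001, 0.0]
contact_force: [-0.2, 0.0, 0.3]
grip_width: 0.0618
gripper_force: 0.0
```

>>> arm_command(plan="0 0 -0.02 0; 0 0 -0.03 0; 0 0 -0.04 0; 0 -0.05 -0.015 0; -0.01 -0.06 0 0; -0.01 -0.0625 0 0; -0.01 -0.0625 0 0; -0.012 -0.0625 0 0; -0.015 -0.06 0 0; -0.02 -0.0175 0 0; 0 0 0 0; 0 0 0 0")

```text
clock: 10.8
tcp_pos: [0.4361, 0.0764, 0.1411]
orientation: [3.141, -0.001, 0.003]
contact_force: [-0.4, -0.5, -0.5]
grip_width: 0.0621
gripper_force: 0.0
```

```bash
python3 - <<'E'
from h import *
look('c',[.511,-.2945,.03])
print(r.get_obs()["tcp_pos"],r.get_obs()["grip_width"])
E
```

```text
top crop origin 404 210 scale 3.076923076923077
side crop origin 315 322 scale 3.076923076923077
[0.43610717 0.07599733 0.14073077] 0.061923644585306796
```

View pics/c.png

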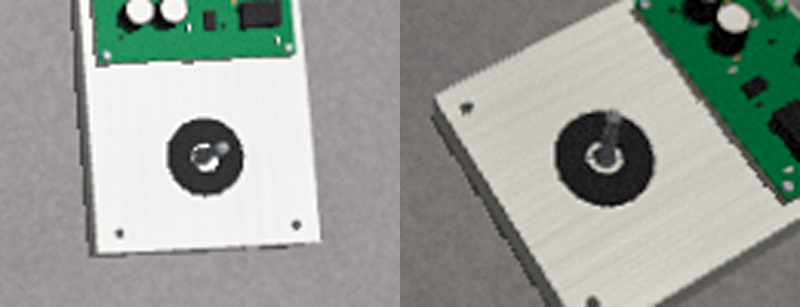

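The large pad lies flat, with the stud foot centred in its hole (top crop (205,157)). So the stud is at about (511.8,-295). Now the toroid.

>>> arm_command(plan="-0.001 -0.0048 0.03 0; 0 0 0.03 0; 0 0 0.03 0; 0 0 0.022 0; 0 0 0.013 0; 0 0 0 0; 0 0 0 0", hand=-0.6, grip_force=45)

```text
clock: 11.78
tcp_pos: [0.4348, 0.0819, 0.0159]
orientation: [-3.141, 0.0, -0.002]
contact_force: [0.4, 0.5, 0.7]
grip_width: 0.0684
gripper_force: 0.0
```

>>> arm_command(plan="0 0 0 0; 0 0 0 0; 0 0 0 0; 0 0 0 0", hand=-0.1)

```text
clock: 12.28
tcp_pos: [0.435, 0.0822, 0.0164]
orientation: [-3.141, -0.001, -0.003]
contact_force: [-1.1, 0.2, 6.1]
grip_width: 0.0539
gripper_force: 46.6
```

>>> arm_command(plan="0 0 -0.01 0; 0 0 -0.02 0; 0 0 -0.03 0; 0 0 -0.03 0; 0 0 -0.025 0; 0 0 0 0")

```text
clock: 13.02
tcp_pos: [0.4353, 0.0821, 0.1322]
orientation: [-3.141, -0.0, -0.007]
contact_force: [0.4, -0.3, -3.0]
grip_width: 0.0536
gripper_force: 48.9
```

>>> arm_command(plan="0.003 0.015 0 0; 0.007 0.035 0 0; 0.009 0.045 0 0; 0.009 0.045 0 0; 0.01 0.047 0 0; 0.01 0.047 0 0; 0.01 0.047 0 0; 0.01 0.045 0 0; 0.006 0.03 0 0; 0.003 0.015 0 0; 0 0.006 0 0; 0 0 0 0; 0 0 0 0")

```text
clock: 14.65
tcp_pos: [0.5113, -0.2935, 0.1302]
orientation: [-3.141, -0.004, 0.0]
contact_force: [0.1, 0.5, -2.5]
grip_width: 0.0539
gripper_force: 48.8
```

```bash
python3 - <<'E'
from h import *
look('d',[.511,-.2945,.1])
print(r.get_obs()["tcp_pos"],r.get_obs()["grip_width"])
E
```

```text
top crop origin 414 207 scale 3.076923076923077
side crop origin 319 301 scale 3.076923076923077
[ 0.51144601 -0.2938706   0.13038245] 0.053957272709580506
```

View pics/d.png

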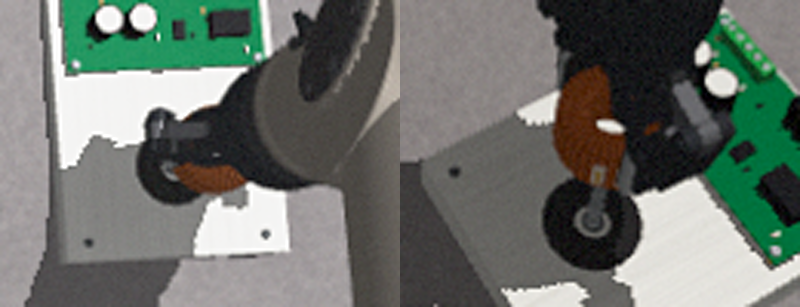

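The toroid is held upright over the stud; its hole appears as a bright sliver at side pixel (387.6,342). I check that against the TCP.

```bash
python3 - <<'E'
from h import *
z=np.load("side_d.npz"); p=z["p"].astype(int); lum=p.sum(2)/3
n,l,s,c=cv2.connectedComponentsWithStats((lum>130).astype(np.uint8)); i=l[342,387]; print(s[i],c[i])
for h in(.122,.128): print(onplane("side",l==i,h).mean(0)*1000)
# toroid orange cloud top face
hsv=cv2.cvtColor(z["p"],cv2.COLOR_RGB2HSV); m=(hsv[...,0]<20)&(hsv[...,1]>120)&(lum>30); W=cloud("side",z["d"])[m]
W=W[(abs(W[:,0]-.511)<.05)&(abs(W[:,1]+.294)<.05)&(W[:,2]>.1)]; print(len(W),W.min(0),W.max(0))
E
```

```text
[383 340   9   4  28] [386.53571429 341.57142857]
[ 514.58585617 -290.41107308]
[ 512.18571277 -293.19169255]
589 [ 0.48358387 -0.32700059  0.11657141] [ 0.52863635 -0.2668088   0.20382995]
```

>>> arm_command(plan="0 0.0012 0.01 0; 0 0 0.015 0; 0 0 0.015 0; 0 0 0.015 0; 0 0 0.013 0; 0 0 0.007 0; 0 0 0 0; 0 0 0 0")

```text
clock: 15.75
tcp_pos: [0.5117, -0.2964, 0.0558]
orientation: [3.141, 0.001, 0.001]
contact_force: [1.0, -0.0, -2.8]
grip_width: 0.0536
gripper_force: 48.8
```

>>> arm_command(plan="0 0 0.003 0; 0 0 0 0; 0 0 0 0")

```text
clock: 16.12
tcp_pos: [0.5113, -0.2963, 0.0524]
orientation: [3.141, 0.001, 0.0]
contact_force: [-0.9, -0.3, -3.3]
grip_width: 0.0538
gripper_force: 48.8
```

>>> arm_command(plan="0 0 0.002 0; 0 0 0 0; 0 0 0 0")

```text
clock: 16.5
tcp_pos: [0.5113, -0.2962, 0.0503]
orientation: [3.142, 0.001, -0.0]
contact_force: [0.2, 0.3, -3.0]
grip_width: 0.0539
gripper_force: 48.8
```

>>> arm_command(plan="0 -0.001 0.0015 0; 0 0 0 0; 0 0 0 0")

```text
clock: 16.88
tcp_pos: [0.5113, -0.2952, 0.0488]
orientation: [3.142, 0.001, 0.0]
contact_force: [-0.3, -0.5, -3.0]
grip_width: 0.0539
gripper_force: 48.8
```

>>> arm_command(plan="0 0 0.0015 0; 0 0 0 0; 0 0 0 0")

```text
clock: 17.25
tcp_pos: [0.5114, -0.2953, 0.0475]
orientation: [3.141, 0.001, 0.001]
contact_force: [-0.9, 0.1, 1.7]
grip_width: 0.0541
gripper_force: 49.1
```

>>> arm_command(plan="0 0 0.001 0; 0 0 0 0; 0 0 0 0")

```text
clock: 17.62
tcp_pos: [0.5114, -0.2953, 0.0475]
orientation: [3.141, 0.001, 0.0]
contact_force: [-3.2, 1.9, 11.2]
grip_width: 0.0537
gripper_force: 50.3
```

Seated. I release, rise and go on to the small pad.

>>> arm_command(plan="0 0 -0.0005 0; 0 0 0 0; 0 0 0 0; 0 0 0 0", hand=-0.6)

```text
clock: 18.12
tcp_pos: [0.5113, -0.2952, 0.0467]
orientation: [-3.142, -0.001, 0.0]
contact_force: [-0.1, 0.3, 0.2]
grip_width: 0.0682
gripper_force: 0.0
```

>>> arm_command(plan="0 0 -0.02 0; 0 0 -0.03 0; 0 0 -0.03 0; 0 -0.02 -0.03 0; 0.01 -0.05 0 0; 0.016 -0.06 0 0; 0.017 -0.0605 0 0; 0.017 -0.0605 0 0; 0.017 -0.06 0 0; 0.017 -0.045 0 0; 0.01 -0.02 0 0; 0 0 0.03 0; 0 0 0 0; 0 0 0 0", hand=-0.15, grip_force=30)

```text
clock: 19.88
tcp_pos: [0.6152, 0.079, 0.1277]
orientation: [3.141, -0.002, 0.001]
contact_force: [-0.0, 0.3, -2.1]
grip_width: 0.0535
gripper_force: 34.5
```

```bash
python3 - <<'E'
from h import *
look('e',[.511,-.2945,.05])
print(r.get_obs()["tcp_pos"],r.get_obs()["grip_width"])
E
```

```text
top crop origin 407 209 scale 3.076923076923077
side crop origin 316 316 scale 3.076923076923077
[0.61564232 0.07942202 0.12813739] 0.053627412689004034
```

View pics/e.png

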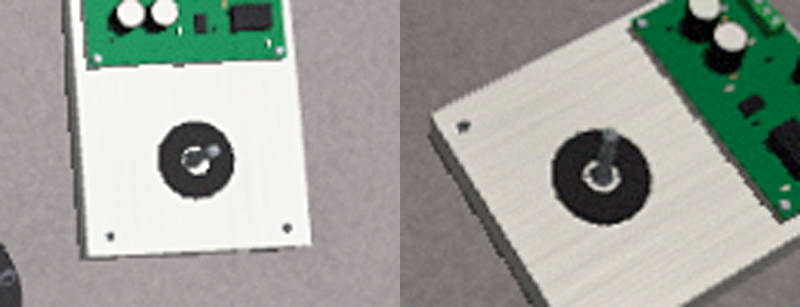

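That move closed the hand at its start, on my value, so it regripped the toroid and carried it off. The platform now shows only the large pad, and the load reads -2.1 N. I raise the grip force and look at how the toroid is held before putting it back.

>>> arm_command(plan="0 0 0 0; 0 0 0 0", hand=-0.1, grip_force=60)

```text
clock: 20.23
tcp_pos: [0.6152, 0.08, 0.1273]
orientation: [-3.142, -0.0, -0.001]
contact_force: [0.6, -0.1, -2.7]
grip_width: 0.0523
gripper_force: 63.0
```

```bash
python3 - <<'E'
from h import *
look('f',[.615,.079,.12])
z=np.load("side_f.npz"); hsv=cv2.cvtColor(z["p"],cv2.COLOR_RGB2HSV); m=(hsv[...,0]<20)&(hsv[...,1]>120)
W=cloud("side",z["d"])[m]; W=W[(abs(W[:,0]-.615)<.045)&(abs(W[:,1]-.079)<.045)&(W[:,2]>.07)]; print(len(W),np.percentile(W,[1,50,99],axis=0)); print(r.get_obs()["tcp_pos"])
E
```

```text
top crop origin 231 149 scale 3.076923076923077
side crop origin 273 136 scale 3.076923076923077
334 [[0.58938965 0.04964326 0.09784785]
 [0.60337135 0.07178238 0.12195603]
 [0.63640746 0.10599457 0.18362532]]
[0.61500355 0.0801051  0.1270544 ]
```

View pics/f.png

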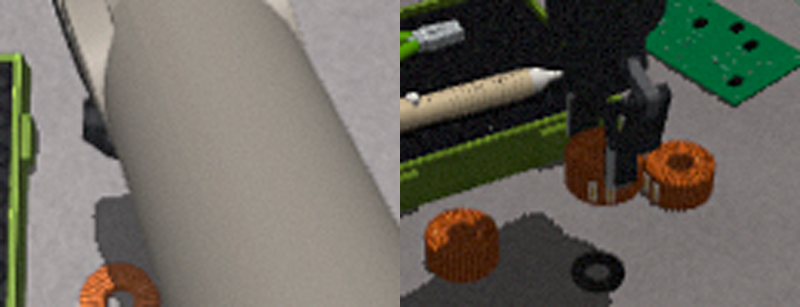

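The toroid is held upright by its upper part, with its underside about 29 mm below the TCP. I carry it back gently.

>>> arm_command(plan="0 0 -0.008 0; -0.003 0.01 0 0; -0.006 0.022 0 0; -0.009 0.032 0 0; -0.01 0.036 0 0; -0.01 0.036 0 0; -0.01 0.036 0 0; -0.01 0.036 0 0; -0.01 0.036 0 0; -0.01 0.036 0 0; -0.01 0.036 0 0; -0.008 0.03 0 0; -0.005 0.018 0 0; -0.003 0.01 0 0; 0 0 0 0; 0 0 0 0; 0 0 0 0")

```text
clock: 22.45
tcp_pos: [0.5116, -0.2926, 0.1348]
orientation: [-3.141, -0.004, -0.0]
contact_force: [0.3, 0.6, -2.9]
grip_width: 0.0524
gripper_force: 63.2
```

```bash
python3 - <<'E'
from h import *
look('g',[.511,-.2945,.1])
z=np.load("side_g.npz"); hsv=cv2.cvtColor(z["p"],cv2.COLOR_RGB2HSV); m=(hsv[...,0]<20)&(hsv[...,1]>120)
W=cloud("side",z["d"])[m]; W=W[(abs(W[:,0]-.511)<.05)&(abs(W[:,1]+.295)<.05)&(W[:,2]>.07)&(W[:,2]<.15)]; print(len(W),np.percentile(W,[1,50,99],axis=0)); print(r.get_obs()["tcp_pos"])
E
```

```text
top crop origin 414 207 scale 3.076923076923077
side crop origin 319 301 scale 3.076923076923077
588 [[ 0.48567242 -0.31852108  0.10664377]
 [ 0.49967047 -0.29157801  0.13062767]
 [ 0.53001698 -0.26602717  0.13491372]]
[ 0.51150372 -0.29304284  0.1348311 ]
```

View pics/g.png

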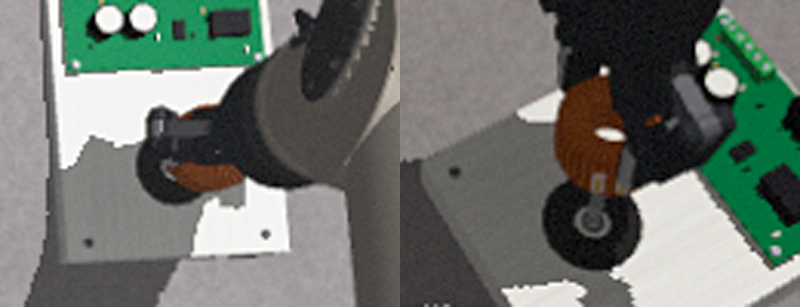

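The toroid is upright with its hole over the stud, top at z≈0.134 and underside at about 0.106. I lower it; the expected seat is at TCP≈0.0595.

>>> arm_command(plan="0 0.001 0.01 0; 0 0 0.012 0; 0 0 0.012 0; 0 0 0.012 0; 0 0 0.012 0; 0 0 0.008 0; 0 0 0 0; 0 0 0 0")

```text
clock: 23.55
tcp_pos: [0.5114, -0.295, 0.0691]
orientation: [3.141, 0.001, 0.001]
contact_force: [1.1, 0.2, -2.8]
grip_width: 0.0525
gripper_force: 63.2
```

>>> arm_command(plan="0 0 0.003 0; 0 0 0 0; 0 0 0 0")

```text
clock: 23.92
tcp_pos: [0.5111, -0.2949, 0.0659]
orientation: [3.141, 0.001, 0.0]
contact_force: [0.1, 0.3, -2.8]
grip_width: 0.0523
gripper_force: 63.2
```

>>> arm_command(plan="0 0 0.002 0; 0 0 0 0; 0 0 0 0")

```text
clock: 24.3
tcp_pos: [0.5111, -0.2949, 0.0638]
orientation: [-3.142, -0.001, 0.0]
contact_force: [-0.1, 0.2, -3.4]
grip_width: 0.0528
gripper_force: 63.2
```

>>> arm_command(plan="0 0 0.002 0; 0 0 0 0; 0 0 0 0")

```text
clock: 24.68
tcp_pos: [0.5115, -0.295, 0.0624]
orientation: [3.141, 0.001, 0.001]
contact_force: [-2.6, 0.1, 6.2]
grip_width: 0.0524
gripper_force: 64.1
```

>>> arm_command(plan="0 0 0.0015 0; 0 0 0 0; 0 0 0 0")

```text
clock: 25.05
tcp_pos: [0.5116, -0.295, 0.0622]
orientation: [3.141, 0.0, 0.002]
contact_force: [-4.9, 1.6, 17.5]
grip_width: 0.0523
gripper_force: 65.4
```

>>> arm_command(plan="0 0 0.001 0; 0 0 0 0; 0 0 0 0")

```text
clock: 25.42
tcp_pos: [0.5117, -0.2951, 0.0621]
orientation: [3.141, 0.0, 0.002]
contact_force: [-7.0, 3.0, 25.9]
grip_width: 0.0525
gripper_force: 66.2
```

Seated firmly. I back off the preload, open, and this time keep the hand open while rising.

>>> arm_command(plan="0 0 -0.0025 0; 0 0 0 0")

```text
clock: 25.68
tcp_pos: [0.5115, -0.295, 0.0624]
orientation: [3.141, 0.001, 0.001]
contact_force: [-2.2, 1.0, 8.0]
grip_width: 0.0525
gripper_force: 64.4
```

>>> arm_command(plan="0 0 0 0; 0 0 0 0; 0 0 0 0", hand=-0.6)

```text
clock: 26.05
tcp_pos: [0.511, -0.2949, 0.0615]
orientation: [-3.141, -0.001, 0.0]
contact_force: [0.5, -0.0, 0.1]
grip_width: 0.0681
gripper_force: 0.0
```

>>> arm_command(plan="0 0 -0.02 0; 0 0 -0.03 0; 0 0 -0.03 0; 0 -0.02 -0.01 0; 0.01 -0.05 0 0; 0.016 -0.06 0 0; 0.017 -0.06 0 0; 0.017 -0.0605 0 0; 0.017 -0.06 0 0; 0.017 -0.045 0 0; 0.01 -0.02 0 0; 0 0 0 0; 0 0 0 0")

```text
clock: 27.68
tcp_pos: [0.6142, 0.078, 0.1514]
orientation: [3.14, -0.003, -0.002]
contact_force: [0.3, -0.4, 0.3]
grip_width: 0.0681
gripper_force: 0.0
```

```bash
python3 - <<'E'
from h import *
look('i',[.511,-.2945,.05])
for n in("top","side"):
    z=np.load(n+"_i.npz"); hsv=cv2.cvtColor(z["p"],cv2.COLOR_RGB2HSV); m=(hsv[...,0]<20)&(hsv[...,1]>120)
    W=cloud(n,z["d"])[m]; W=W[(abs(W[:,0]-.511)<.045)&(abs(W[:,1]+.295)<.045)&(W[:,2]>.02)]
    T=W[W[:,2]>.047]; (a,b),rr=cv2.minEnclosingCircle((T[:,:2]*1000).astype(np.float32))
    c=np.linalg.lstsq(np.c_[T[:,:2]-T[:,:2].mean(0),np.ones(len(T))],T[:,2],rcond=None)[0]
    print(n,len(W),"top z",np.percentile(W[:,2],[50,95]),"centre",a,b,rr,"slope",c)
print(r.get_obs()["tcp_pos"],r.get_obs()["grip_width"],r.get_obs()["contact_force"])
E
```

```text
top crop origin 407 209 scale 3.076923076923077
side crop origin 316 316 scale 3.076923076923077
top 532 top z [0.05842727 0.0621848 ] centre 512.9778442382812 -295.8648681640625 28.431716918945312 slope [ 0.01636283 -0.02761302  0.05830966]
side 902 top z [0.05829264 0.06063954] centre 513.1253051757812 -296.1882019042969 28.69775390625 slope [0.03189276 0.01547155 0.05795936]
[0.61441356 0.0777322  0.15164692] 0.06846627119642579 [-0.81816417 -0.49331205 -1.03986808]
```

View pics/i.png

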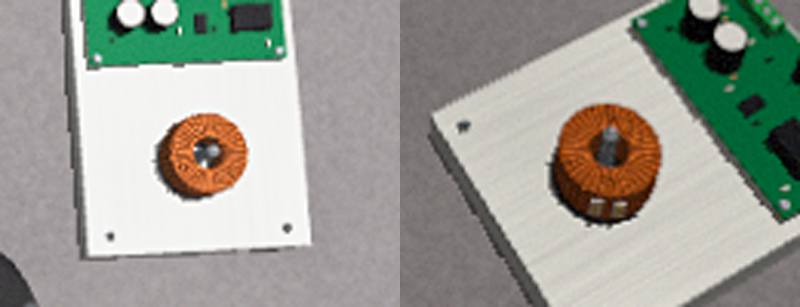

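The toroid lies flat: top at 59 mm (expected 25+6+28), centre (513,-296). Next is the small pad.

>>> arm_command(plan="0.001 -0.003 0.03 0; 0 0 0.035 0; 0 0 0.03 0; 0 0 0.025 0; 0 0 0.012 0; 0 0 0 0; 0 0 0 0", hand=-0.17, grip_force=30)

```text
clock: 28.65
tcp_pos: [0.6167, 0.0831, 0.0209]
orientation: [-3.141, 0.0, -0.003]
contact_force: [0.6, 0.1, 0.2]
grip_width: 0.0499
gripper_force: 0.0
```

>>> arm_command(plan="0 0 0.004 0; 0 0 0 0; 0 0 0 0")

```text
clock: 29.02
tcp_pos: [0.6159, 0.0834, 0.016]
orientation: [-3.142, -0.001, -0.0]
contact_force: [0.1, -0.7, -0.1]
grip_width: 0.0502
gripper_force: 0.0
```

>>> arm_command(plan="0 0.0025 0.003 0; 0 0 0 0; 0 0 0 0")

```text
clock: 29.4
tcp_pos: [0.6158, 0.0808, 0.0127]
orientation: [3.142, 0.0, -0.0]
contact_force: [-0.1, 0.4, -0.0]
grip_width: 0.0499
gripper_force: 0.0
```

>>> arm_command(plan="0 0 0 0; 0 0 0 0; 0 0 0 0; 0 0 0 0", hand=0.15)

```text
clock: 29.9
tcp_pos: [0.6159, 0.0809, 0.0132]
orientation: [3.141, 0.001, 0.0]
contact_force: [-2.4, -0.0, 5.9]
grip_width: 0.0394
gripper_force: 29.9
```

>>> arm_command(plan="0 0 -0.005 0; 0 0 -0.02 0; 0 0 -0.035 0; 0 0 -0.035 0; 0 0 -0.01 0; -0.006 0.022 0 0; -0.012 0.044 0 0; -0.014 0.05 0 0; -0.014 0.05 0 0; -0.014 0.05 0 0; -0.014 0.05 0 0; -0.014 0.05 0 0; -0.01 0.038 0 0; -0.006 0.021 0 0; 0 0 0 0; 0 0 0 0; 0 0 0 0")

```text
clock: 32.02
tcp_pos: [0.5123, -0.2926, 0.1175]
orientation: [-3.141, -0.004, 0.0]
contact_force: [0.0, -0.5, 0.3]
grip_width: 0.039
gripper_force: 30.3
```

```bash
python3 - <<'E'
from h import *
look('j',[.511,-.2945,.1])
p=np.load("side_j.npz")["p"]; print(r.get_obs()["tcp_pos"],r.get_obs()["grip_width"], proj("side",[[.512,-.295,.11],[.512,-.2955,.077]]))
E
```

```text
top crop origin 414 207 scale 3.076923076923077
side crop origin 319 301 scale 3.076923076923077
[ 0.51240518 -0.29296787  0.11773373] 0.03937198755582772 [[385.81189642 348.47230745]
 [383.8464584  359.04613059]]
```

View pics/j.png

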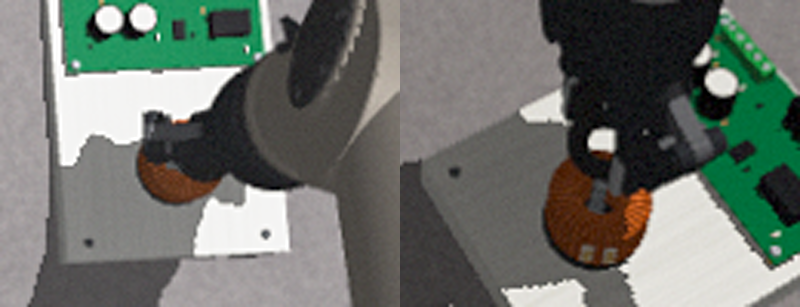

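The small pad is held flat, hole at side pixel (384.7,346.5), within about 2 mm of the expected spot over the stud. I lower it.

>>> arm_command(plan="0 0.001 0.01 0; 0 0 0.012 0; 0 0 0.012 0; 0 0 0.006 0; 0 0 0 0; 0 0 0 0; 0 0 0 0")

```text
clock: 33.0
tcp_pos: [0.5123, -0.2954, 0.0783]
orientation: [3.141, 0.001, 0.001]
contact_force: [-0.2, -0.8, -0.5]
grip_width: 0.0394
gripper_force: 30.3
```

>>> arm_command(plan="0 0 0.002 0; 0 0 0 0; 0 0 0 0")

```text
clock: 33.38
tcp_pos: [0.512, -0.2952, 0.0758]
orientation: [-3.142, -0.001, -0.0]
contact_force: [-0.2, -0.5, -0.5]
grip_width: 0.0393
gripper_force: 30.3
```

>>> arm_command(plan="0 0 0.0015 0; 0 0 0 0; 0 0 0 0")

```text
clock: 33.75
tcp_pos: [0.512, -0.2952, 0.0743]
orientation: [-3.142, -0.001, 0.0]
contact_force: [0.1, -0.1, 0.2]
grip_width: 0.0393
gripper_force: 30.3
```

>>> arm_command(plan="0 0 0.0015 0; 0 0 0 0; 0 0 0 0")

```text
clock: 34.12
tcp_pos: [0.512, -0.2952, 0.0728]
orientation: [-3.142, -0.001, 0.0]
contact_force: [0.4, -0.3, 0.6]
grip_width: 0.0392
gripper_force: 30.3
```

>>> arm_command(plan="0 0 0.001 0; 0 0 0 0; 0 0 0 0")

```text
clock: 34.5
tcp_pos: [0.5122, -0.2953, 0.0722]
orientation: [3.141, 0.001, 0.001]
contact_force: [-1.4, 0.6, 5.2]
grip_width: 0.0395
gripper_force: 30.6
```

>>> arm_command(plan="0 0 -0.0005 0; 0 0 0 0; 0 0 0 0", hand=-0.2)

```text
clock: 34.88
tcp_pos: [0.5119, -0.2952, 0.0721]
orientation: [-3.141, -0.001, 0.0]
contact_force: [-0.5, 0.1, -0.2]
grip_width: 0.0514
gripper_force: 0.0
```

>>> arm_command(plan="0 0 -0.015 0; 0 0 -0.03 0; 0 0 -0.03 0; 0.02 -0.03 0 0; 0.03 -0.045 0 0; 0.03 -0.05 0 0; 0.03 -0.045 0 0; 0.015 -0.028 0 0; 0 0 0.03 0; 0 0 0 0; 0 0 0 0")

```text
clock: 36.25
tcp_pos: [0.6372, -0.098, 0.1185]
orientation: [3.141, -0.001, 0.001]
contact_force: [0.4, -0.1, 0.3]
grip_width: 0.0512
gripper_force: 0.0
```

```bash
python3 - <<'E'
from h import *
look('k',[.511,-.2945,.06])
for n in("top","side"):
    z=np.load(n+"_k.npz"); W=cloud(n,z["d"]); lum=z["p"].sum(2)/3
    m=(abs(W[...,0]-.512)<.03)&(abs(W[...,1]+.295)<.03)&(W[...,2]>.061)&(W[...,2]<.069)&(lum<80); T=W[m]
    print(n,len(T),np.median(T,0),cv2.minEnclosingCircle((T[:,:2]*1000).astype(np.float32)))
print(r.get_obs()["tcp_pos"],r.get_obs()["grip_width"])
E
```

```text
top crop origin 408 209 scale 3.076923076923077
side crop origin 316 313 scale 3.076923076923077
top 0 [nan nan nan] ((0.0, 0.0), 0.0)
side 378 [ 0.5113683  -0.29635947  0.06442719] ((510.36590576171875, -295.6940612792969), 24.692092895507812)
[ 0.63751723 -0.09805641  0.11879965] 0.051100452363126846
  return _methods._mean(a, axis=axis, dtype=dtype,
  ret = um.true_divide(
```

View pics/k.png

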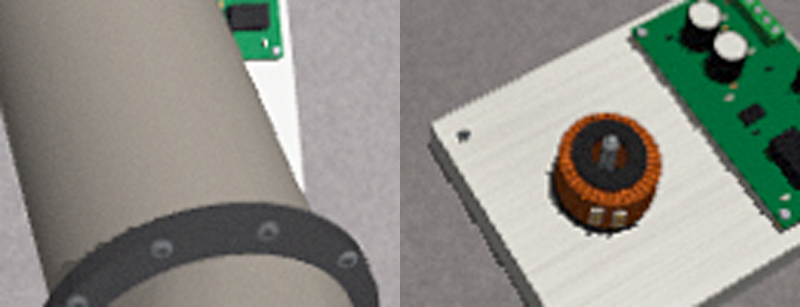

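The small pad lies on the toroid, top at 64.4 mm (expected 65), centred. Now the clamping plate.

>>> arm_command(plan="0 -0.0005 0.03 0; 0 0 0.035 0; 0 0 0.025 0; 0 0 0.01 0; 0 0 0 0; 0 0 0 0; 0 0 0 0", grip_force=30)

```text
clock: 37.22
tcp_pos: [0.6377, -0.0968, 0.0185]
orientation: [3.141, 0.0, 0.003]
contact_force: [-0.4, 0.2, -0.4]
grip_width: 0.0511
gripper_force: 0.0
```

>>> arm_command(plan="-0.0005 0 0.0035 0; 0 0 0 0; 0 0 0 0")

```text
clock: 37.6
tcp_pos: [0.6364, -0.0966, 0.0138]
orientation: [-3.142, -0.001, 0.0]
contact_force: [-0.4, -0.8, -0.2]
grip_width: 0.0513
gripper_force: 0.0
```

>>> arm_command(plan="0 0 0 0; 0 0 0 0; 0 0 0 0; 0 0 0 0", hand=0.15)

```text
clock: 38.1
tcp_pos: [0.6365, -0.0967, 0.0142]
orientation: [3.142, 0.001, 0.0]
contact_force: [-2.0, 0.4, 5.9]
grip_width: 0.039
gripper_force: 29.9
```

>>> arm_command(plan="0 0 -0.005 0; 0 0 -0.02 0; 0 0 -0.035 0; 0 0 -0.04 0; 0 0 -0.01 0; -0.0125 0.0195 0 0; -0.022 0.035 0 0; -0.025 0.04 0 0; -0.025 0.04 0 0; -0.02 0.032 0 0; -0.014 0.022 0 0; -0.006 0.01 0 0; 0 0 0 0; 0 0 0 0; 0 0 0 0")

```text
clock: 39.98
tcp_pos: [0.5128, -0.2939, 0.1238]
orientation: [-3.141, -0.004, -0.0]
contact_force: [-0.4, -0.2, -0.2]
grip_width: 0.039
gripper_force: 30.3
```

```bash
python3 - <<'E'
from h import *
o=r.get_obs(); print(o["tcp_pos"],o["grip_width"],o["gripper_force"])
I=[]
for n in("side",):
    p,d=eyes.grab_frame(n); np.savez(n+"_m.npz",p=p,d=d); u,v=proj(n,[.512,-.295,.1])[0].astype(int); print(u,v)
    cv2.imwrite("pics/m.png",cv2.resize(p[v-35:v+35,u-45:u+45,::-1],(720,560),interpolation=cv2.INTER_CUBIC))
print(proj("side",[[.512,-.295,.113],[.512,-.295,.077],[.512,-.295,.065]]))
E
```

```text
[ 0.51279019 -0.29386925  0.12375702] 0.039039906040657026 30.290440376847982
385 351
[[386.01198551 347.50003047]
 [383.68975449 358.79291658]
 [382.95218223 362.38365425]]
```

View pics/m.png

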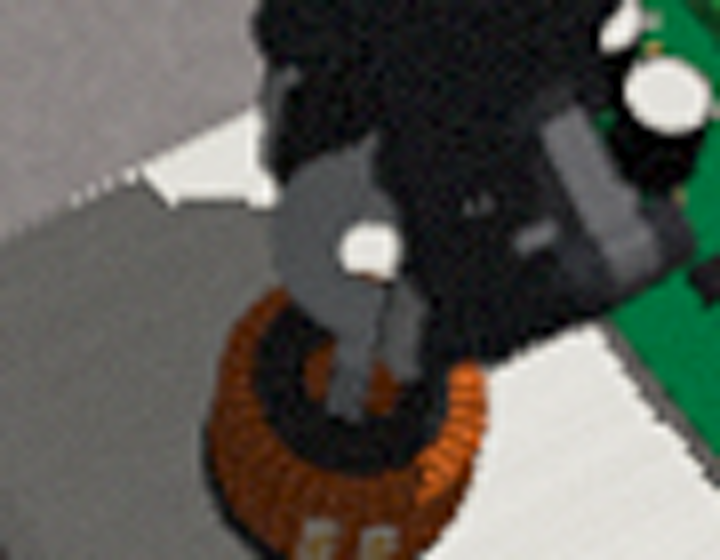

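The plate is held flat, hole at side pixel about (386.3,347.4); the clearance is only ±2.5 mm. I compare the hole with the stud tip numerically, both in the side camera.

```bash
python3 - <<'E'
from h import *
z=np.load("side_m.npz"); p=z["p"].astype(int); lum=p.sum(2)/3; u,v=386,347
m=np.zeros((480,640),bool); S=(slice(v-6,v+8),slice(u-6,u+6))
m[S]=(lum[S]>150)|((p[S][...,0]-p[S][...,2])>35)
n,l=cv2.connectedComponents(m.astype(np.uint8)); M=l==l[347,386]; q=np.argwhere(M); print("hole px",q.mean(0)[::-1],M.sum(), q.min(0),q.max(0))
for h in(.111,.1125): print(h,onplane("side",M,h).mean(0)*1000)
z=np.load("side_k.npz"); p=z["p"].astype(int); sub=p[354:368,376:394]; 
print((sub.sum(2)//3)); print((sub[...,0]-sub[...,2])[:,4:14])
E
```

```text
hole px [385.82051282 346.74358974] 39 [344 383] [350 389]
0.111 [ 513.19967183 -292.808771  ]
0.1125 [ 512.61325824 -293.48628021]
[[ 45  39  33  36  30  35  27  28  39  39  35  30  25  36  35  66  80  71]
 [ 38  34  34  35  36  31  36  35  27  27  33  36  37  31  31  33  81  86]
 [ 33  34  32  36  35  33  28  33  44  32  34  34  34  37  34  35  40  57]
 [ 36  34  32  27  33  23  54  69 107 110  63  28  36  34  34  33  31  35]
 [ 34  31  40  26  22  25  95 102 147 158  94  27  32  26  32  35  36  34]
 [ 29  43  33  26  32  46 103  95 121 131 102  49  16  28  31  31  35  32]
 [ 38  37  35  28  36  49 101 116 129 127 111  59  17  23  31  37  34  37]
 [ 33  27  38  43  34  45  68  95 111 103  83  53  29  30  31  40  35  38]
 [ 38  32  40  37  34  35  61  66  60  68  52  32  39  33  27  32  38  38]
 [ 37  34  37  41  36  57  74  52  57  63  50  41  39  26  32  33  37  38]
 [ 33  39  31  40  39  63  73  58  73  64  41  34  42  36  28  36  37  36]
 [ 32  33  40  37  38  68  71  59  69  67  48  38  41  33  31  34  27  35]
 [ 35  29  37  29  49  59  56  67  62  54  42  37  38  33  32  35  30  33]
 [ 37  38  33  36  43  54  46  61  70  48  27  34  38  33  38  33  34  34]]
[[ 5  1  2  4 -2 -2 -2  2  2 -6]
 [ 1  4 -3  1  0  6  7 -3 -1 -3]
 [ 2  1  0  2  2  1  1  1  1  1]
 [-2  0  1 -3 -3 -4 -2  3 -3  1]
 [ 9 25 -4 -3 -6 -5 -5 -1  0  1]
 [41 37  0 -7 -6 -5 -1  7  1 -1]
 [66 33 -4 -7 -4 -4  5 25 30  0]
 [69 24 -3 -4 -8 -4 11 37 58 15]
 [62 17 -4 -5 -2 -6 28 65 57 31]
 [46  5 -2 -2 -1 -4 29 59 57 51]
 [53  3 -3 -2 -6  1 40 65 53 44]
 [33 -1 -5 -2 -4  9 42 60 56 35]
 [ 9 -3 -5 -4 -7 19 48 57 51 15]
 [-2 -2 -4 -4 -1  0 30 41 35  7]]
```

Hole and TCP agree to within 1 mm. Combining all the evidence, the stud is at about (513.2,-295). I go down to just above the tip and check the pose.

>>> arm_command(plan="0.001 0 0.01 0; 0 0 0.012 0; 0 0 0.006 0; 0 0 0 0; 0 0 0 0; 0 0 0 0")

```text
clock: 40.78
tcp_pos: [0.5133, -0.2954, 0.0962]
orientation: [3.141, 0.001, 0.001]
contact_force: [-0.1, 0.1, -0.2]
grip_width: 0.0393
gripper_force: 30.3
```

```bash
python3 - <<'E'
from h import *
from scipy.optimize import least_squares
o=r.get_obs(); print(o["tcp_pos"],o["orientation"])
# stud axis from depth: cylinder fit, radius 4 mm, all frames where it shows above the platform/pad
for n,fs in(("top",("0","_c","_e","_i")),("side",("0","_c","_e","_i","_k"))):
    A=[]
    for f in fs:
        z=np.load(n+f+".npz"); W=cloud(n,z["d"]); lo=.035 if f in("0","_c","_e") else .061 if f=="_i" else .067
        m=(np.hypot(W[...,0]-.513,W[...,1]+.295)<.008)&(W[...,2]>lo)&(W[...,2]<.071); A.append(W[m])
    A=np.vstack(A); c=np.array(cal(n)[0]["origin"])[:2]
    s=least_squares(lambda q:np.hypot(A[:,0]-q[0],A[:,1]-q[1])-.004,[.513,-.295],loss="soft_l1",f_scale=.001); print(n,len(A),s.x*1000,np.std(s.fun)*1000,A.mean(0)*1000)
E
```

```text
[ 0.51328338 -0.29535569  0.09619407] [3.14125197e+00 5.82062300e-04 1.12506467e-03]
top 75 [ 512.80192072 -295.54136882] 0.6166526738259376 [ 511.5953881  -292.94206602   55.29535505]
side 181 [ 513.19760111 -294.10583972] 0.5250878603733966 [ 511.236869   -296.36771982   55.37483739]
```

The depth fit puts the stud axis at (513.0,-294.8), against TCP (513.3,-295.4). That is within 1 mm, so I lower on.

>>> arm_command(plan="0 -0.0004 0.004 0; 0 0 0.003 0; 0 0 0 0; 0 0 0 0")

```text
clock: 41.28
tcp_pos: [0.5131, -0.2948, 0.0888]
orientation: [-3.142, -0.001, -0.0]
contact_force: [0.2, -0.8, 0.2]
grip_width: 0.0397
gripper_force: 30.3
```

>>> arm_command(plan="0 0 0.003 0; 0 0 0.002 0; 0 0 0 0; 0 0 0 0")

```text
clock: 41.78
tcp_pos: [0.513, -0.2948, 0.0838]
orientation: [3.142, 0.001, 0.0]
contact_force: [-0.4, -0.1, -0.4]
grip_width: 0.039
gripper_force: 30.3
```

>>> arm_command(plan="0 0 0.002 0; 0 0 0.001 0; 0 0 0 0; 0 0 0 0")

```text
clock: 42.28
tcp_pos: [0.513, -0.2948, 0.0808]
orientation: [3.142, 0.001, 0.0]
contact_force: [-0.6, -0.0, -0.2]
grip_width: 0.0391
gripper_force: 30.3
```

>>> arm_command(plan="0 0 0.001 0; 0 0 0 0; 0 0 0 0")

```text
clock: 42.65
tcp_pos: [0.513, -0.2948, 0.0798]
orientation: [3.142, 0.001, 0.0]
contact_force: [-0.3, 0.2, -0.7]
grip_width: 0.0389
gripper_force: 30.3
```

>>> arm_command(plan="0 0 0.001 0; 0 0 0 0; 0 0 0 0")

```text
clock: 43.02
tcp_pos: [0.5132, -0.2949, 0.0791]
orientation: [3.141, 0.001, 0.001]
contact_force: [-1.7, -0.3, 4.0]
grip_width: 0.0392
gripper_force: 30.6
```

Contact at exactly the expected height. I release, rise clear and check numerically.

>>> arm_command(plan="0 0 -0.0005 0; 0 0 0 0; 0 0 0 0; 0 0 0 0", hand=-0.2)

```text
clock: 43.52
tcp_pos: [0.513, -0.2948, 0.0792]
orientation: [-3.142, -0.001, 0.0]
contact_force: [-0.8, -0.1, -0.7]
grip_width: 0.0513
gripper_force: 0.0
```

>>> arm_command(plan="0 0 -0.015 0; 0 0 -0.03 0; 0 0 -0.03 0; 0 0 -0.03 0; 0 -0.04 0 0; 0 -0.05 0 0; 0 -0.06 0 0; 0 -0.06 0 0; 0 0 0 0; 0 0 0 0; 0 0 0 0")

```text
clock: 44.9
tcp_pos: [0.5129, -0.0866, 0.1846]
orientation: [3.141, -0.004, 0.0]
contact_force: [-0.1, -0.4, 0.5]
grip_width: 0.0512
gripper_force: 0.0
```

```bash
python3 - <<'E'
from h import *
o=r.get_obs(); print(o["tcp_pos"],o["grip_width"],o["contact_force"],o["clock"])
for n in("top","side"):
    p,d=eyes.grab_frame(n); W=cloud(n,d); sat=p.max(2).astype(int)-p.min(2)
    G=W[(np.hypot(W[...,0]-.513,W[...,1]+.295)<.035)&(W[...,2]>.03)]
    T=W[(np.hypot(W[...,0]-.513,W[...,1]+.295)<.03)&(W[...,2]>.0668)&(np.hypot(W[...,0]-.513,W[...,1]+.295)>.008)]
    c=np.linalg.lstsq(np.c_[T[:,:2]-T[:,:2].mean(0),np.ones(len(T))],T[:,2],rcond=None)[0]
    print(n,len(T),"plate",cv2.minEnclosingCircle((T[:,:2]*1000).astype(np.float32)),"z pct",np.percentile(T[:,2],[5,50,95]),"slope",c[:2])
    if n=="side":
        u,v=proj(n,[.513,-.295,.06])[0].astype(int); cv2.imwrite("pics/z.png",cv2.resize(p[v-35:v+35,u-45:u+45,::-1],(720,560),interpolation=cv2.INTER_CUBIC))
E
```

```text
[ 0.51294274 -0.08660327  0.18457627] 0.051188046070509044 [-0.07355304 -0.44538943  0.45926836] 44.9
top 201 plate ((512.6063842773438, -295.6957702636719), 21.286550521850586) z pct [0.06734191 0.06996148 0.07502187] slope [-0.00792238  0.02485526]
side 347 plate ((512.6808471679688, -294.84197998046875), 21.125499725341797) z pct [0.06719083 0.06930869 0.07393651] slope [-0.00974035 -0.01623141]
```

The plate is centred at (512.6,-295.3) with radius 21 mm, its bottom at about 67–69 and its rim up to 74 mm, level, and the arm is clear. I hand in.

```bash
python3 -c "
from bench import ticket
print(ticket.hand_in())"
```

```text
the job is handed in; nothing more can be done
None
```

The job is handed in at about 45 s, verdict not shown: large pad, transformer, small pad and plate (rim up) measured flat and centred on the stud, though I regripped the seated transformer by mistake, carried it off and re-seated it without a drop.

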